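# Lock the template on the setting jig

## Robot

A 6-joint arm with a two-finger parallel gripper is mounted at the origin on the work surface. World frame = base frame: x ahead of the robot, y to its left, z up, the work surface at z = 0. Lengths are in mm, angles in rad, forces in N, time in s.
With the tool pointing down it reaches from about 350 to 875 mm from the base axis. Payload 4.2 kg.
Tool frame: the origin (TCP) lies between the finger pads; the fingertips stand 25 mm ahead of it and the grasp point (between the pads) lies 6 mm ahead of it; z points along the fingers, y is the line along which they close (so a half turn about z gives the same grasp; the last joint's range is limited). The gripper opens to 85 mm and grips with 20 to 120 N. Pads are 22 mm wide; open, the fingers measure 114 mm over their backs; the gripper's body (76 mm by 85 mm) begins 54 mm behind the grasp point. The pads swing forward as they close: fully open they stand 13 mm farther back than shut.
Start: joints at [-0.95, 0.385, 0.008, 0, -1.194, -0.259], TCP at [221.238, -584.511, 218.012] pointing down, gripper open.
Joint ranges: [-3.14, 3.14], [-1.21, 2.06], [-1.07, 1.41], [-3.16, 2.05], [-2.99, -0.16], [-3.1, 3.1]. Speed limits (rad/s): [2.79, 2.79, 3.14, 3.14, 3.14, 3.14].

## Interface

Orientations are given as a unit quaternion [x, y, z, w].
In Python, from bench import read_state, get_image, job_done gives the robot as it stands.
- The arm moves only by the tool play_rows, never from a script. Its argument "series" is a list of rows, each a list of 6 numbers: the shift along the world's x, y, z in mm, then the turn, a rotation vector about the world's x, y, z in units of 6 degrees (1.0 is 6 degrees). A call has 1 to 20 rows; each row shifts and turns the commanded pose from where the row before left it; what a row does not reach is not made up. A row lasts 1/12 s, in which the tool goes at most 41.7 mm and 7.16 degrees, less where a joint would pass 70% of its speed; a pose out of reach is approached as far as the arm can. A call is refused whole if a number of a shift passes 41.7 or a number of a turn 1, either way. A call with a gripper value outside its range is refused whole. "gripper" is the opening, from 0 (shut) to 1 (fully open), set as the call begins (left out, the last holds). The fingers move at their own pace and stop on an object; the grip force is fixed at half the most. Time passes only in rows, so rows that do not move let the fingers close. It gives the time, the measured TCP pose, the force, the opening and the grip force at its end, in the units of the state.
- read_state(): the state, without advancing time (a new reading comes with each control period).
- get_image(name): name is "scene" or "top" or "wrist"; returns a dict with "image" (400x640x3 uint8, red, green, blue), "fx", "fy", "cx", "cy" (pixels), "dist_coeffs" ([k1, k2, p1, p2, k3] as OpenCV has them; the pictures are not rectified), "eye" and "rotation" of the camera in the world. Camera axes: x right, y down, z forward; pixel columns grow to the right and rows downward; lengths in mm; the calibration is good to about 2 mm. A picture is of the moment at which its call begins. There is no depth.
- job_done(): hands the job in; it is judged then, once.
The state is a dict: "clock": time; "joints": joint angles; "joint_vel": joint speeds; "joint_efforts": joint torques, N m; "position": TCP position; "ee_rot": TCP orientation; "contact_force": force on the tool from outside, world axes, zero at the start; "wrist_torque": the same for the moment, N m; "gripper_width": finger opening in mm; "grasp_force": force on a finger pad.
Only numpy, scipy, OpenCV 4.12 (cv2) and the standard library are available. Lean on these libraries where they do the work, as an engineer would, in place of code of your own. Each camera call takes 0.05 s, during which the arm holds its last target. There are 200 camera calls.

## Task

Set up the jeweller's setting jig: hang the aluminium template plate, grip upward, on the jig's two pins so that it lies flat on the deck. Then lock it with every brass stud standing in the wooden rack, each in a slot of its own, whichever you like: line the blade up with the slot, push it fully home and give it a quarter turn so that the blade lies across the slot. When all the studs are locked, slide the empty rack across the bench, without lifting it, so that it lies squared up and wholly on the dark rubber mat; do not disturb the bottle, the hammer and the white tray.

Things in the scene. Friction and masses are not known exactly. Their poses are not given: they have to be found in the camera images.
- jig: fixed bare steel box 190 (x) x 130 (y) x 30 mm high; origin: centre of its underside. On its deck two steel pins, 10 mm thick, at x = -70 and +70, y = 0 mm, 14 mm tall, top 5 mm tapered. Four slots at (x, y) = (+-70, +-42) mm, all along the jig's x
- pin0 (a point): foot of the pin at x = -70 mm, at deck height
- pin1 (a point): foot of the pin at x = +70 mm, at deck height
- slot0 (a point): centre, at deck height, of a slot in the jig's deck, 30 mm along the jig's x and 12 mm along its y. The deck is 8 mm thick and hollow below, so a stud blade pushed right through can be turned there, either way, with little resistance and no stop
- slot1 (a point): centre, at deck height, of a slot in the jig's deck, 30 mm along the jig's x and 12 mm along its y. The deck is 8 mm thick and hollow below, so a stud blade pushed right through can be turned there, either way, with little resistance and no stop
- slot2 (a point): centre, at deck height, of a slot in the jig's deck, 30 mm along the jig's x and 12 mm along its y. The deck is 8 mm thick and hollow below, so a stud blade pushed right through can be turned there, either way, with little resistance and no stop
- slot3 (a point): centre, at deck height, of a slot in the jig's deck, 30 mm along the jig's x and 12 mm along its y. The deck is 8 mm thick and hollow below, so a stud blade pushed right through can be turned there, either way, with little resistance and no stop
- plate: loose aluminium plate 190 (x) x 130 (y) x 6 mm, 0.42 kg, origin: centre of its underside. Two 13 mm square holes at x = -70 and +70, y = 0 mm for the pins; slots 34 (x) x 16 (y) mm at (+-70, +-42) mm go over the jig's slots. Wooden bar grip in its middle, 70 (x) x 14 (y) mm, from 6 to 40 mm up. Fits either way round. Starts flat on the bench, grip up
- hole0 (a point): centre of the plate's pin hole at x = -70 mm, on its underside
- hole1 (a point): centre of the plate's pin hole at x = +70 mm, on its underside
- stud0: loose brass quarter-turn stud, 0.11 kg. Origin: underside centre of its shoulder disc (40 mm wide, 5 thick), z up. Above: flat wing grip 36 (x) x 12 (y) mm, from 5 to 39 mm up. Below: 8 mm shank, then cross blade 26 (x) x 8 (y) mm from 16 to 22 mm down; wing and blade are parallel. Starts upright in a rack pocket, shoulder on the rack top, wing within 0.6 rad of the row; may be absent
- stud1: loose brass quarter-turn stud, 0.11 kg. Origin: underside centre of its shoulder disc (40 mm wide, 5 thick), z up. Above: flat wing grip 36 (x) x 12 (y) mm, from 5 to 39 mm up. Below: 8 mm shank, then cross blade 26 (x) x 8 (y) mm from 16 to 22 mm down; wing and blade are parallel. Starts upright in a rack pocket, shoulder on the rack top, wing within 0.6 rad of the row; may be absent
- stud2: loose brass quarter-turn stud, 0.11 kg. Origin: underside centre of its shoulder disc (40 mm wide, 5 thick), z up. Above: flat wing grip 36 (x) x 12 (y) mm, from 5 to 39 mm up. Below: 8 mm shank, then cross blade 26 (x) x 8 (y) mm from 16 to 22 mm down; wing and blade are parallel. Starts upright in a rack pocket, shoulder on the rack top, wing within 0.6 rad of the row; may be absent
- stud3: loose brass quarter-turn stud, 0.11 kg. Origin: underside centre of its shoulder disc (40 mm wide, 5 thick), z up. Above: flat wing grip 36 (x) x 12 (y) mm, from 5 to 39 mm up. Below: 8 mm shank, then cross blade 26 (x) x 8 (y) mm from 16 to 22 mm down; wing and blade are parallel. Starts upright in a rack pocket, shoulder on the rack top, wing within 0.6 rad of the row; may be absent
- rack: loose wooden rack 85 (x) x 200 (y) x 30 mm high, 0.6 kg, origin at the centre of its underside; slides on the bench when pushed. Four square pockets 30 mm wide, right through it, in a row along y at -72, -24, 24 and 72 mm; the stud shoulders rest on its top
- mat: thin dark rubber mat on the bench, 125 (x) x 240 (y) mm, look only (under 1 mm, nothing catches on it), origin at its centre. The rack belongs on it with its y axis along the mat's y axis (either way round)
- bottle: bystander: clear bottle, 56 mm across, 110 mm tall
- hammer: bystander: small hammer, 220 mm long, lying on the bench along its x
- tray: bystander: white open tray 90 x 120 x 22 mm
There are look-alikes about, which are no part of the job. Leave any green look-alike of the plate alone. What is shaped like the stud1 but red is not meant.

How it is judged (in metres and radians):
On the way, in this order (a step that is already met when the one before it is completed fails the run):
1. the plate lies flat on the jig's deck with both pins in its holes (horizontal distance between plate and jig below 0.004 m and angle between the x axis of plate and the x axis of jig, either way round below 0.06 rad and z of plate in the frame of jig below 0.0325 m and angle between plate's own z axis and vertical below 0.04 rad), for 0.2 s.
2. every stud is pushed home through plate and deck and turned across its slot (all of step 1 and (horizontal distance between stud0 and slot0 below 0.006 m or horizontal distance between stud0 and slot1 below 0.006 m or horizontal distance between stud0 and slot2 below 0.006 m or horizontal distance between stud0 and slot3 below 0.006 m) and z of each of stud0, stud1, stud2, stud3 in the frame of jig below 0.039 m and angle between each of stud0, stud1, stud2, stud3's own z axis and vertical below 0.1 rad and angle between the x axis of each of stud0, stud1, stud2, stud3 and the x axis of jig, either way round above 1.05 rad and (horizontal distance between stud1 and slot0 below 0.006 m or horizontal distance between stud1 and slot1 below 0.006 m or horizontal distance between stud1 and slot2 below 0.006 m or horizontal distance between stud1 and slot3 below 0.006 m) and (horizontal distance between stud2 and slot0 below 0.006 m or horizontal distance between stud2 and slot1 below 0.006 m or horizontal distance between stud2 and slot2 below 0.006 m or horizontal distance between stud2 and slot3 below 0.006 m) and (horizontal distance between stud3 and slot0 below 0.006 m or horizontal distance between stud3 and slot1 below 0.006 m or horizontal distance between stud3 and slot2 below 0.006 m or horizontal distance between stud3 and slot3 below 0.006 m)), for 0.2 s.
3. the empty rack lies on the mat (x of rack in the frame of mat between -0.024 and 0.024 m and y of rack in the frame of mat between -0.024 and 0.024 m and angle between the y axis of rack and the y axis of mat, either way round below 0.25 rad and height (world z) of rack below 0.004 m), for 0.2 s.
At the end, for the whole second after the job is handed in: Plate flat on the deck on both pins (4 mm, 0.06 rad); each stud present in a slot (6 mm), shoulder within 3 mm of the plate, blade at least 60 degrees off the slot; rack flat, within 24 mm of the mat centre along either mat axis and 0.25 rad; all at rest (all of step 2 and all of step 3 and linear speed of each of plate, rack below 0.02 m/s); the robot touches nothing.
It fails at once if the bottle is moved more than 30 mm (distance of bottle from where it was at the start of the episode above 0.03 m).
It fails at once if the hammer is moved more than 30 mm (distance of hammer from where it was at the start of the episode above 0.03 m).
It fails at once if the tray is moved more than 30 mm (distance of tray from where it was at the start of the episode above 0.03 m).
It fails at once if the rack is lifted or tipped (height (world z) of rack above 0.02 m or angle between rack's own z axis and vertical above 0.35 rad).
Of stud0, stud1, stud2, stud3 only 3 to 4 are there at a start; the rules pass over those that are not, and their reading is None.
At some moment in a run one of plate, rack may be knocked a few centimetres aside while the robot is not near it.
It also fails if it takes over 208 s, if anything falls off the work surface, if the arm or the gripper's body presses on something with over 40 N, if the wrist force passes 120 N, or if a joint passes its speed limit or range.

## Working session

There is one attempt and no reset: what is moved stays moved. The work goes in short steps, Python scripts to look and compute and a tool call to move; the robot and the scene stay as the last step left them, time stands still between calls to the robot, and variables do not carry over. Pictures are saved under pics/ and viewed, at most 14 in all, crops included, and the job is handed in when it is done.

Besides the shell and the picture viewer there is one more tool, called after ">>>" as name(argument=value, ...) on one line, values as JSON. play_rows: Moves the arm, as the interface text tells. Its arguments: {"type":"object","properties":{"series":{"type":"array","items":{"type":"array","items":{"type":"number"}}},"gripper":{"type":"number"}},"required":["series"]}

```bash
mkdir -p pics; cat > h.py <<'E'
import numpy as np, cv2, json
from bench import read_state, get_image, job_done
def snap(name, out):
    d=get_image(name); im=d.pop("image"); cv2.imwrite(f"pics/{out}.png", cv2.cvtColor(im,cv2.COLOR_RGB2BGR))
    json.dump({k:np.asarray(v).tolist() for k,v in d.items()}, open(f"pics/{out}.json","w")); return im
def cal(out):
    d=json.load(open(f"pics/{out}.json")); K=np.array([[d["fx"],0,d["cx"]],[0,d["fy"],d["cy"]],[0,0,1]])
    return K,np.array(d["dist_coeffs"]),np.array(d["eye"]),np.array(d["rotation"])
def p2w(out, pts, z):
    K,D,e,R=cal(out); pts=np.array(pts,float).reshape(-1,1,2)
    u=cv2.undistortPoints(pts,K,D).reshape(-1,2); r=np.c_[u,np.ones(len(u))]@R.T
    return e+r*((np.broadcast_to(z,len(u))-e[2])/r[:,2])[:,None]
def w2p(out, P):
    K,D,e,R=cal(out); P=np.array(P,float).reshape(-1,3)
    return cv2.projectPoints((P-e)@R,np.zeros(3),np.zeros(3),K,D)[0].reshape(-1,2)
def crop(out,x0,y0,x1,y1,s,new):
    im=cv2.imread(f"pics/{out}.png")[y0:y1,x0:x1]; cv2.imwrite(f"pics/{new}.png",cv2.resize(im,None,fx=s,fy=s,interpolation=cv2.INTER_CUBIC))
E
python3 -c "
from h import *
snap('top','t0');print(open('pics/t0.json').read());crop('t0',0,0,640,400,1.25,'t0b');print(read_state())"
```

```text
{"fx": 469.77952019702735, "fy": 469.77952019702735, "cx": 315.067067632945, "cy": 197.85339013748091, "dist_coeffs": [-0.006228861062015381, 0.0, 0.0, 0.0, 0.0], "eye": [378.94559122047417, 26.52870371808322, 1186.8323543250815], "rotation": [-0.7033925130193194, 0.7084879881293631, -0.03631191849539602, 0.04433043965445793]}
{'clock': 0.05, 'joints': array([-9.50363109e-01,  3.85555757e-01,  6.65399569e-03, -5.28111077e-04,
       -1.19398994e+00, -2.58607674e-01]), 'joint_vel': array([-0.00038661, -0.00297154,  0.00256679,  0.00203092,  0.00150299,
       -0.00181961]), 'joint_efforts': array([-1.25037128e-03, -3.93679762e+01,  1.89160860e+01,  4.20552805e+00,
       -2.33244835e-03, -6.23531733e-07]), 'position': array([ 221.05778564, -583.95760916,  216.92879432]), 'ee_rot': array([-1.79831591e-01,  9.83696824e-01,  1.05254050e-03, -2.23693971e-04]), 'contact_force': array([ 0.2276357 , -0.43814855,  0.00235381]), 'wrist_torque': array([ 0.00634376,  0.05967085, -0.04172946]), 'grasp_force': 0.0, 'gripper_width': 85.03863218715627}
```

View pics/t0b.png

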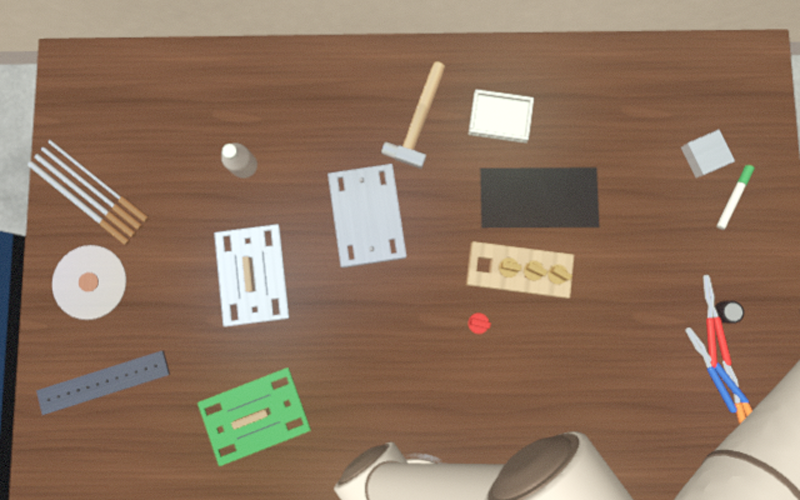

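```bash
sed -i 's/np.array(d\["rotation"\])$/rot(d["rotation"])/; s/^import numpy.*/&\nfrom scipy.spatial.transform import Rotation as Rn\nrot=lambda q: Rn.from_quat(q).as_matrix()/' h.py
python3 -c "
from h import *
crop('t0',165,125,325,265,4,'c1');crop('t0',365,125,485,245,5,'c2')"
```

```text
(no output)
```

View pics/c1.png

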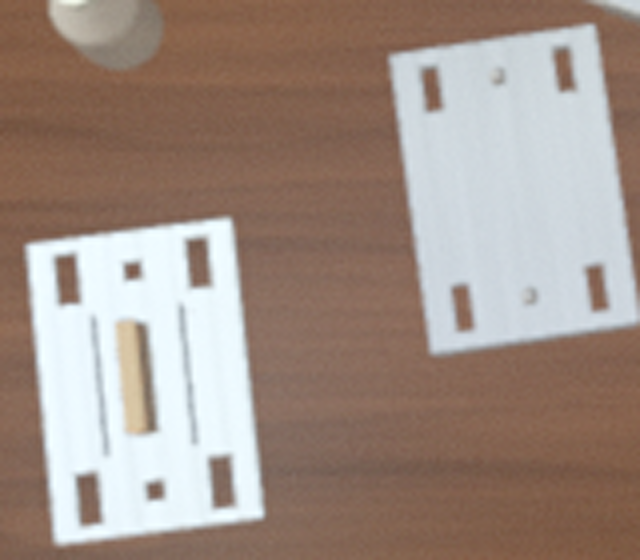

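View pics/c2.png

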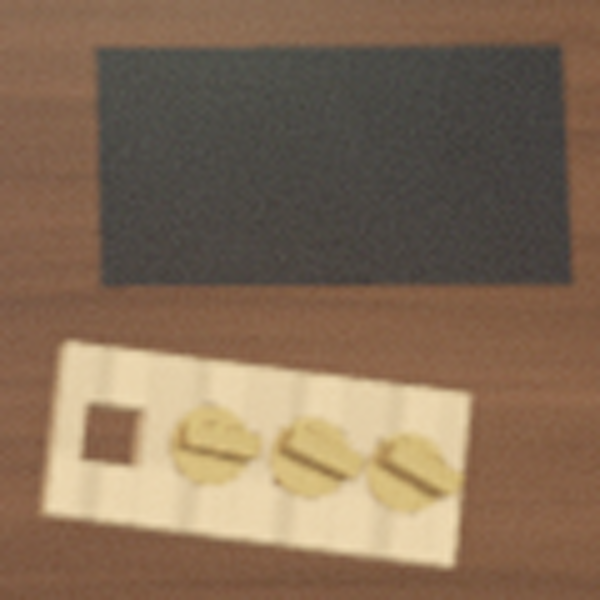

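```bash
cat >> h.py <<'E'
def fit(model, W):
    m=np.array(model,float); w=np.array(W)[:,:2]; mc=m.mean(0); wc=w.mean(0); a=m-mc; b=w-wc
    th=np.arctan2((a[:,0]*b[:,1]-a[:,1]*b[:,0]).sum(),(a*b).sum()); c,s=np.cos(th),np.sin(th); R=np.array([[c,-s],[s,c]])
    t=wc-R@mc; res=np.linalg.norm(m@R.T+t-w,axis=1); return t,th,res
E
cat > m1.py <<'E'
from h import *
o=lambda p,x0,y0,s:(np.array(p,float)+.5)/s-.5+[x0,y0]
c1=lambda p:o(p,165,125,4); c2=lambda p:o(p,365,125,5)
# image up = +x, left = +y ; model order: as listed
C=[[95,65],[95,-65],[-95,-65],[-95,65]]; S=[[70,42],[70,-42],[-70,-42],[-70,42]]
P=p2w('t0',c1([(26,244),(232,217),(265,518),(56,545),(66,279),(199,262),(221,481),(89,499)]),6)
print('plate',fit(C+S,P))
J=p2w('t0',c1([(390,55),(596,24),(431,354),(431,88),(565,69),(597,288),(462,307)]),30)
print('jig',fit([C[0],C[1],C[3]]+S,J))
R=p2w('t0',c2([(66,341),(472,393),(456,567),(43,516),(112,435)]),30)
print('rack',fit([[42.5,100],[42.5,-100],[-42.5,-100],[-42.5,100],[0,72]],R))
M=p2w('t0',c2([(97,47),(562,46),(572,284),(103,284)]),0)
print('mat',fit([[62.5,120],[62.5,-120],[-62.5,-120],[-62.5,120]],M))
print('stud',p2w('t0',c2([(208,446),(311,458),(409,475)]),35))
for a,b in [((178,443),(252,460)),((278,448),(350,480)),((378,457),(445,495))]:
    w=p2w('t0',c2([a,b]),50); d=w[1]-w[0]; print('ang from -y',np.arctan2(d[0],-d[1]))
x=p2w('t0',[(383,258),(190,126),(330,123),(343,52)],0);print('red,bottle,hammerhead,hh',x)
print(c1([(26,244)]))
E
python3 m1.py
```

```text
plate (array([461.55253309, 328.7706104 ]), np.float64(0.12401907127390084), array([1.38519396, 1.597903  , 1.77755132, 1.00397461, 0.8594822 ,
       0.40815167, 0.65180017, 0.13221995]))
jig (array([578.35513362,  93.72181518]), np.float64(0.1389834890319478), array([0.36285155, 1.043886  , 0.86480102, 0.68451001, 0.42062473,
       0.31710429, 0.39423722]))
rack (array([ 466.22952219, -209.86204877]), np.float64(-0.1348710053479404), array([1.17753962, 1.39552592, 1.53310472, 2.24392523, 0.5666047 ]))
mat (array([ 616.70524927, -258.81282395]), np.float64(-0.0063400228643489456), array([0.58651971, 0.98328017, 0.66841617, 1.3790997 ]))
stud [[ 469.85974664 -184.16651356   35.        ]
 [ 463.58038123 -234.4044109    35.        ]
 [ 454.879081   -282.01546539   35.        ]]
ang from -y -0.23535183370712995
ang from -y -0.43153390544335385
ang from -y -0.5325348428773603
red,bottle,hammerhead,hh [[ 3.62167558e+02 -1.29464486e+02  0.00000000e+00]
 [ 7.05495328e+02  3.63305486e+02  0.00000000e+00]
 [ 7.09830810e+02 -3.89376159e-01  0.00000000e+00]
 [ 9.01506324e+02 -3.66235473e+01  0.00000000e+00]]
[[171.125 185.625]]
```

White plate with wooden grip is at px (200,220), and the green plate at (203,333) and bare jig at (293,172) are not it. The brass studs sit in the rack at about (406,214), (427,216) and (446,220). The red one at (383,258) is not meant. Fits agree to within about 2 mm, so I'm going over the plate now.

>>> play_rows(series=[[20,33.4,0,0,0,-0.1],[20,33.4,0,0,0,-0.1],[20,33.4,0,0,0,-0.1],[20,33.4,0,0,0,-0.1],[20,33.4,0,0,0,-0.1],[20,33.4,0,0,0,-0.1],[20,33.4,0,0,0,-0.1],[20,33.4,0,0,0,-0.1],[20,33.4,0,0,0,-0.1],[20,33.4,0,0,0,-0.1],[20,33.4,0,0,0,-0.1],[20,33.4,0,0,0,-0.1],[20,33.4,0,0,0,-0.1]], gripper=1)

```text
clock: 1.13
position: [481.4, -148.3, 217.7]
ee_rot: [-0.112, 0.994, 0.0, -0.0]
contact_force: [-0.4, -1.2, 0.8]
gripper_width: 85.4
grasp_force: 0.0
```

>>> play_rows(series=[[-1.5,36.8,0,0,0,-0.075],[-1.5,36.8,0,0,0,-0.075],[-1.5,36.8,0,0,0,-0.075],[-1.5,36.8,0,0,0,-0.075],[-1.5,36.8,0,0,0,-0.075],[-1.5,36.8,0,0,0,-0.075],[-1.5,36.8,0,0,0,-0.075],[-1.5,36.8,0,0,0,-0.075],[-1.5,36.8,0,0,0,-0.075],[-1.5,36.8,0,0,0,-0.075],[-1.5,36.8,0,0,0,-0.075],[-1.5,36.8,0,0,0,-0.075],[-1.5,36.8,0,0,0,-0.075],[0,0,0,0,0,0],[0,0,0,0,0,0]])

```text
clock: 2.38
position: [461.0, 329.5, 216.7]
ee_rot: [-0.063, 0.998, -0.001, -0.001]
contact_force: [-0.9, -0.2, -0.7]
gripper_width: 85.6
grasp_force: 0.0
```

```bash
cat >> h.py <<'E'
def st():
    s=read_state(); R=rot(s["ee_rot"]); print(round(s["clock"],2),"pos",s["position"].round(1),"psi",round(np.arctan2(-R[0,1],R[1,1]),4),"tilt",R[:2,2].round(4),"J",s["joints"].round(2),"F",s["contact_force"].round(1),"w",round(s["gripper_width"],1),"g",round(s["grasp_force"],1)); return s
E
python3 -c "
from h import *
st();snap('wrist','w1');print(open('pics/w1.json').read())
C=[[95,65],[95,-65],[-95,-65],[-95,65]]
t=np.array([461.55,328.77]);c,s=np.cos(.124),np.sin(.124)
print(w2p('w1',np.c_[np.array(C)@np.array([[c,-s],[s,c]]).T+t,np.full(4,6)]))"
```

```text
2.38 pos [461.  329.5 216.7] psi 0.1261 tilt [-0.0017 -0.0016] J [ 0.91  0.29 -0.14 -0.   -1.15 -2.35] F [-0.9 -0.2 -0.7] w 85.6 g 0.0
{"fx": 311.97401347956657, "fy": 311.97401347956657, "cx": 319.4733571852874, "cy": 202.47595838067812, "dist_coeffs": [-0.028992256173600815, 0.0, 0.0, 0.0, 0.0], "eye": [395.1698150737486, 320.83767163806397, 372.0908971780752], "rotation": [0.6555044184162079, 0.7434528378058711, 0.09876091461613987, 0.08853314147487053]}
[[370.84568865 249.73541939]
 [268.51756599 249.52463974]
 [261.56814651  91.59648581]
 [378.29485301  91.73659164]]
```

View pics/w1.png

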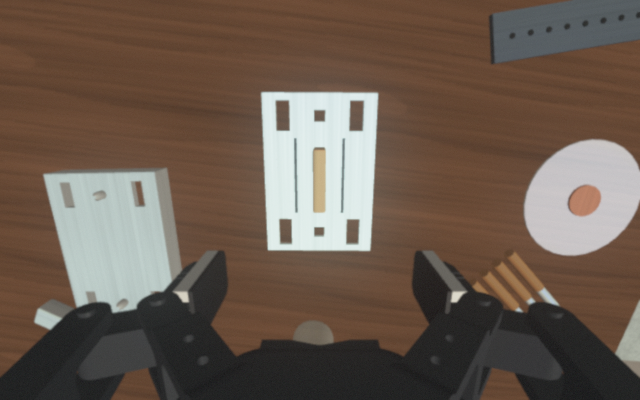

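Plate is where I predicted, to within 1 px: corners (371,250), (268,250), (262,93), (378,93). I'll view the jig from the same relative pose so camera bias cancels out.

>>> play_rows(series=[[14.6,-29.4,3,0,0,0.018],[14.6,-29.4,3,0,0,0.018],[14.6,-29.4,3,0,0,0.018],[14.6,-29.4,3,0,0,0.018],[14.6,-29.4,3,0,0,0.018],[14.6,-29.4,3,0,0,0.018],[14.6,-29.4,3,0,0,0.018],[14.6,-29.4,3,0,0,0.018],[0,0,0,0,0,0],[0,0,0,0,0,0],[0,0,0,0,0,0]])

```text
clock: 3.35
position: [577.9, 91.7, 241.9]
ee_rot: [-0.068, 0.998, 0.0, -0.0]
contact_force: [0.5, 1.1, -0.7]
gripper_width: 85.2
grasp_force: 0.0
```

```bash
python3 -c "
from h import *
st();snap('wrist','w2');a=cv2.imread('pics/w1.png')[85:260,250:390];b=cv2.imread('pics/w2.png')[85:260,250:390]
cv2.imwrite('pics/w12.png',cv2.resize(np.hstack([a,b]),None,fx=2.8,fy=2.8,interpolation=cv2.INTER_CUBIC))"
```

```text
3.35 pos [577.9  91.7 241.9] psi 0.1366 tilt [-0.0007  0.0001] J [ 0.43  0.3  -0.05 -0.   -1.22 -1.87] F [ 0.5  1.1 -0.7] w 85.2 g 0.0
```

View pics/w12.png

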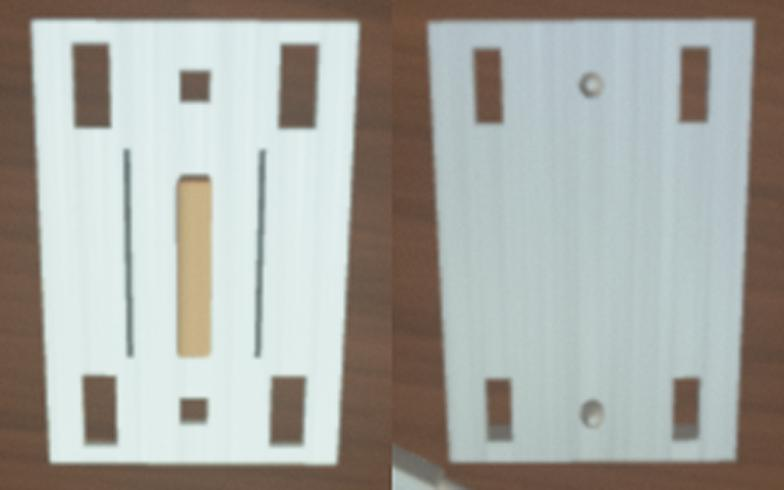

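```bash
cat > m2.py <<'E'
from h import *
o=lambda p,dx:(np.array(p,float)-[dx,0]+.5)/2.8-.5+[250,85]
m=[[-95,-65],[-95,65],[95,-65],[95,65],[-70,-42],[-70,42],[70,-42],[70,42]]
pp=o([(31,21),(359,22),(50,463),(337,463),(92,86),(299,86),(100,410),(288,411)],0)
jj=o([(428,21),(754,20),(449,461),(736,461),(488,86),(695,85),(499,409),(686,409)],392)
a=fit(m,p2w('w1',pp,6));b=fit(m,p2w('w2',jj,30));print(a,b,sep='\n')
for n in('w1','w2'):
    K,D,e,R=cal(n);print(e.round(2), Rn.from_matrix(R).as_rotvec().round(4), np.arctan2(R[1,0],R[0,0]).round(4))
print('diff',b[0]-a[0],b[1]-a[1])
E
python3 m2.py
```

```text
(array([462.17437487, 328.04773187]), np.float64(0.12197671407408034), array([0.40228888, 0.26908434, 0.42776809, 0.2491593 , 0.41218225,
       0.10437111, 0.41849937, 0.28525424]))
(array([578.69943975,  92.85045365]), np.float64(0.1395719713595189), array([0.17242778, 0.16631767, 0.40236008, 0.39532165, 0.27822154,
       0.19740883, 0.49829423, 0.14377239]))
[395.17 320.84 372.09] [1.9508 2.2125 0.2939] 1.6961
[512.06  82.04 397.17] [1.94   2.2233 0.2983] 1.7066
diff [ 116.52506488 -235.19727821] 0.017595257285438565
```

>>> play_rows(series=[[-14.6,29.4,-3,0,0,-0.018],[-14.6,29.4,-3,0,0,-0.018],[-14.6,29.4,-3,0,0,-0.018],[-14.6,29.4,-3,0,0,-0.018],[-14.6,29.4,-3,0,0,-0.018],[-14.6,29.4,-3,0,0,-0.018],[-14.6,29.4,-3,0,0,-0.018],[-14.2,29.4,-3,0,0,-0.018],[0,0,0,0,0,0],[0,0,0,0,0,0],[0,0,0,0,0,0]])

```text
clock: 4.32
position: [461.3, 328.5, 218.0]
ee_rot: [-0.063, 0.998, -0.0, -0.0]
contact_force: [-0.1, -0.9, 1.2]
gripper_width: 85.6
grasp_force: 0.0
```

```bash
python3 -c "
from h import *
st();snap('wrist','w3');snap('top','t1')
g=lambda n:np.float32(cv2.cvtColor(cv2.imread('pics/%s.png'%n),cv2.COLOR_BGR2GRAY))[85:260,250:390]
print(cv2.phaseCorrelate(g('w1'),g('w3')))
d=cv2.absdiff(cv2.imread('pics/t0.png'),cv2.imread('pics/t1.png')).max(2)
print('rack diff',d[180:250,360:470].mean(), (d[180:250,360:470]>40).sum())"
```

```text
4.32 pos [461.3 328.5 218. ] psi 0.1255 tilt [-0.0002 -0.0003] J [ 0.9   0.29 -0.14  0.   -1.15 -2.35] F [-0.1 -0.9  1.2] w 85.6 g 0.0
((0.6410082836010957, -0.720344351638559), 1.0391010656033033)
rack diff 22.767662337662337 0
```

>>> play_rows(series=[[0,0,-30,0,0,0],[0,0,-30,0,0,0],[0,0,-30,0,0,0],[0,0,-30,0,0,0],[0,0,-30,0,0,0],[0,0,-20,0,0,0],[0,0,-10,0,0,0],[0,0,0,0,0,0],[0,0,0,0,0,0]])

```text
clock: 5.17
position: [462.9, 328.0, 38.6]
ee_rot: [-0.061, 0.998, 0.0, 0.0]
contact_force: [-0.5, 0.5, 0.0]
gripper_width: 85.2
grasp_force: 0.0
```

>>> play_rows(series=[[0,0,0,0,0,0],[0,0,0,0,0,0],[0,0,0,0,0,0],[0,0,0,0,0,0],[0,0,0,0,0,0],[0,0,0,0,0,0],[0,0,0,0,0,0],[0,0,0,0,0,0],[0,0,0,0,0,0],[0,0,0,0,0,0]], gripper=0)

```text
clock: 6.0
position: [462.1, 328.1, 38.0]
ee_rot: [-0.062, 0.998, -0.0, -0.0]
contact_force: [0.5, 0.2, 0.5]
gripper_width: 0.1
grasp_force: 0.0
```

>>> play_rows(series=[[0,0,5,0,0,0],[0,0,15,0,0,0],[0,0,20,0,0,0],[0,0,20,0,0,0],[0,0,20,0,0,0],[0,0,0,0,0,0],[0,0,0,0,0,0],[0,0,0,0,0,0]])

```text
clock: 6.67
position: [461.7, 327.8, 117.8]
ee_rot: [-0.062, 0.998, -0.0, -0.0]
contact_force: [0.1, -0.2, 0.0]
gripper_width: 0.2
grasp_force: 0.0
```

```bash
python3 -c "
from h import *
st();snap('wrist','w4');crop('w4',180,60,460,270,2.8,'w4c')"
```

```text
6.67 pos [461.7 327.8 117.8] psi 0.1233 tilt [-0.0006 -0.0002] J [ 0.9   0.38 -0.28 -0.   -0.92 -2.35] F [ 0.1 -0.2  0. ] w 0.2 g 0.0
```

View pics/w4c.png

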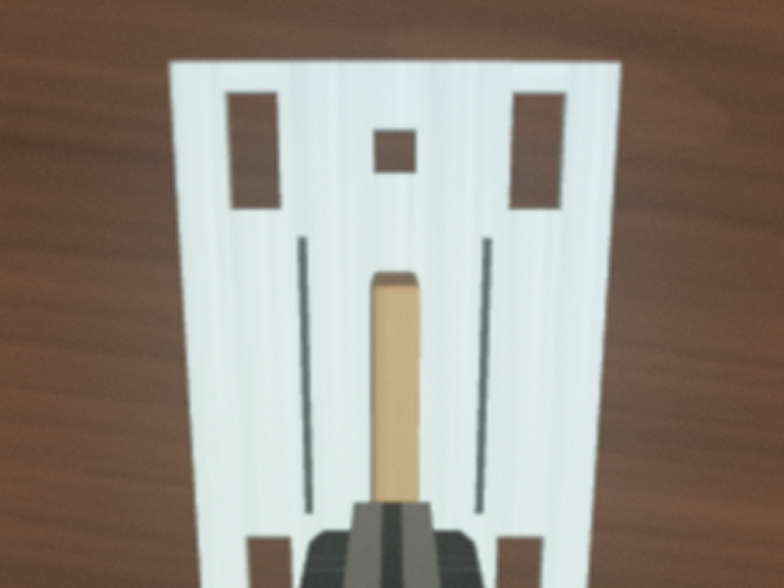

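The fingers shut on nothing: the pads are at the bottom of the picture and the plate is still on the bench. I'll measure where it lies.

```bash
python3 -c "
from h import *
o=lambda p:(np.array(p,float)+.5)/2.8-.5+[180,60]
m=[[-95,-65],[-95,65],[-70,-42],[-70,42],[-70,0]]
print(fit(m,p2w('w4',o([(169,62),(621,62),(254,150),(538,150),(395,151)]),6)))
print('tips',w2p('w4',[[462,328,93],[462,328,112]]), 'cmdview',o([(392,502)]))
print(p2w('w4',o([(371,285),(420,285)]),40))
snap('scene','s1');print(w2p('s1',[[462,328,93],[462,328,40],[578,93,30]]))"
```

```text
(array([462.12888536, 328.21716609]), np.float64(0.12297564973328504), array([0.31467074, 0.2035906 , 0.39687784, 0.2095535 , 0.15937775]))
tips [[320.97935374 230.01640945]
 [321.10799689 241.9706012 ]] cmdview [[319.67857143 238.96428571]]
[[428.23226641 317.36838911  40.        ]
 [426.63148276 330.36208186  40.        ]]
[[454.39221145 226.56516518]
 [448.86654941 244.81950791]
 [326.45447406 241.96856644]]
```

View pics/s1.png

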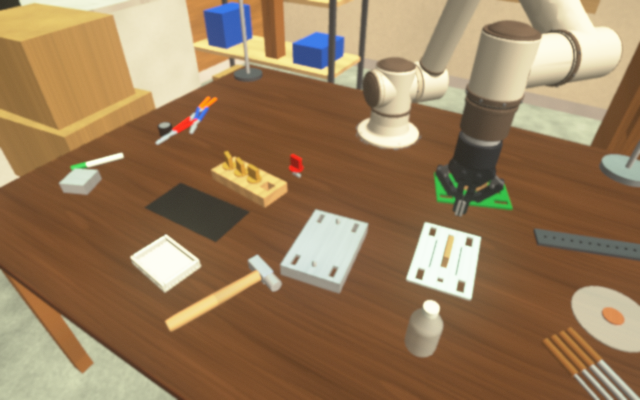

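```bash
python3 -c "
from h import *
a=cv2.imread('pics/s1.png')[150:260,400:500];b=cv2.imread('pics/w4.png')[200:310,270:370]
cv2.imwrite('pics/tip.png',cv2.resize(np.hstack([a,b]),None,fx=4,fy=4,interpolation=cv2.INTER_CUBIC))
for z in (93,105,118,130,140): print(z,w2p('w4',[[451,328,z],[473,328,z]]).round(1).tolist(),w2p('s1',[[462,328,z],[451,328,z],[473,328,z]]).round(1).tolist())
print(read_state()['position'])"
```

```text
93 [[323.2, 213.0], [318.8, 246.5]] [[454.4, 226.6], [455.8, 223.5], [452.9, 229.7]]
105 [[323.5, 219.3], [318.7, 254.7]] [[455.7, 222.2], [457.1, 219.1], [454.3, 225.4]]
118 [[323.7, 227.1], [318.7, 264.8]] [[457.1, 217.4], [458.6, 214.3], [455.7, 220.6]]
130 [[324.0, 235.4], [318.6, 275.6]] [[458.5, 212.9], [459.9, 209.8], [457.1, 216.0]]
140 [[324.3, 243.4], [318.5, 285.8]] [[459.7, 209.1], [461.1, 206.0], [458.2, 212.2]]
[461.60510307 327.49550041 117.04664432]
```

View pics/tip.png

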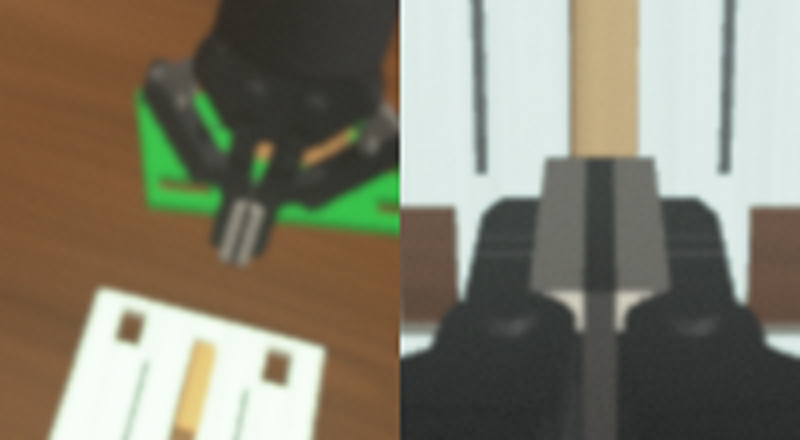

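```bash
python3 -c "
from h import *
from scipy.optimize import least_squares
snap('wrist','w5')
# w1, tool psi .1235, at cmd (461.7,328.1,218): tips inner edges seen at (227,252),(413,252)
c,s=np.cos(.1235),np.sin(.1235)
f=lambda v:(w2p('w1',[[461.7+v[0]*c-k*v[2]*s,328.1+v[0]*s+k*v[2]*c,v[1]] for k in(-1,1)])-[[227,252],[413,252]]).ravel()
for h in (40,42.5,45):
  r=least_squares(lambda v:f([v[0],v[1],h]),[0,200]);print('half',h,'dx,z',r.x,'cost',r.cost)
K,D,e,R=cal('w1');print('cam fwd',R[:,2], 'depth tcp',(np.array([461.7,328.1,218])-e)@R[:,2])
g=cv2.imread('pics/w5.png')"
```

```text
half 40 dx,z [-11.17298795 248.58862553] cost 5.7220059329112445
half 42.5 dx,z [ -7.69289746 240.87852471] cost 5.100208019514677
half 45 dx,z [ -4.21258978 233.16794228] cost 4.577779319698086
cam fwd [ 0.26111686  0.03078043 -0.96481633] depth tcp 166.2651045346635
```

Both cameras put the fingertips at z ≈ 130 with the TCP reading 118. That is about 13 mm behind the TCP rather than 25 mm ahead, so I have to go roughly 36 mm lower than planned, watching the force.

>>> play_rows(series=[[0,0,0,0,0,0],[0,0,0,0,0,0],[0,0,0,0,0,0],[0,0,0,0,0,0],[0,0,-20,0,0,0],[0,0,-20,0,0,0],[0,0,-20,0,0,0],[0,0,-20,0,0,0],[0,0,-8,0,0,0],[0,0,-6,0,0,0],[0,0,-6,0,0,0],[0,0,-4,0,0,0],[0,0,-4,0,0,0],[0,0,-4,0,0,0],[0,0,0,0,0,0]], gripper=1)

```text
clock: 8.07
position: [462.0, 328.0, 5.7]
ee_rot: [-0.062, 0.998, -0.0, -0.0]
contact_force: [0.1, -0.6, -0.7]
gripper_width: 85.7
grasp_force: 0.0
```

>>> play_rows(series=[[0,0,0,0,0,0],[0,0,0,0,0,0],[0,0,0,0,0,0],[0,0,0,0,0,0],[0,0,0,0,0,0],[0,0,0,0,0,0],[0,0,0,0,0,0],[0,0,0,0,0,0],[0,0,0,0,0,0]], gripper=0)

```text
clock: 8.82
position: [462.3, 328.4, 6.4]
ee_rot: [-0.062, 0.998, 0.0, 0.0]
contact_force: [-0.9, -0.0, 2.9]
gripper_width: 12.6
grasp_force: 60.1
```

```bash
python3 -c "
from h import *
st();snap('wrist','w6')"
```

```text
8.82 pos [462.3 328.4   6.4] psi 0.1238 tilt [0.0004 0.0005] J [ 0.9   0.53 -0.38  0.   -0.66 -2.35] F [-0.9 -0.   2.9] w 12.6 g 60.1
```

>>> play_rows(series=[[0,0,3,0,0,0],[0,0,8,0,0,0],[0,0,15,0,0,0],[0,0,20,0,0,0],[0,0,20,0,0,0],[0,0,14,0,0,0],[0,0,0,0,0,0]])

```text
clock: 9.45
position: [463.5, 329.3, 89.1]
ee_rot: [-0.062, 0.998, 0.002, 0.002]
contact_force: [0.5, 1.0, -2.6]
gripper_width: 12.9
grasp_force: 59.4
```

>>> play_rows(series=[[6,-12,0,0,0,0.01],[11,-22,0,0,0,0.015],[11,-22,0,0,0,0.015],[11,-22,0,0,0,0.015],[11,-22,0,0,0,0.015],[11,-22,0,0,0,0.015],[11,-22,0,0,0,0.015],[11,-22,0,0,0,0.015],[11,-22,0,0,0,0.015],[11,-22,0,0,0,0.015],[8,-16,0,0,0,0.01],[3.5,-9.2,0,0,0,0.008],[0,0,0,0,0,0],[0,0,0,0,0,0],[0,0,0,0,0,0],[0,0,0,0,0,0]])

```text
clock: 10.78
position: [578.1, 93.6, 85.7]
ee_rot: [-0.071, 0.997, -0.0, -0.0]
contact_force: [-0.6, 1.3, -3.0]
gripper_width: 12.5
grasp_force: 59.3
```

>>> play_rows(series=[[0,0,-10,0,0,0],[0,0,-10,0,0,0],[0,0,-8,0,0,0],[0,0,-4,0,0,0],[0,0,0,0,0,0],[0,0,0,0,0,0],[0,0,0,0,0,0]])

```text
clock: 11.37
position: [579.0, 93.0, 54.2]
ee_rot: [-0.07, 0.998, 0.0, 0.0]
contact_force: [0.2, 0.6, -4.3]
gripper_width: 12.2
grasp_force: 59.3
```

```bash
python3 -c "
from h import *
st();snap('wrist','w7');crop('w7',130,0,510,270,2.1,'w7c')"
```

```text
11.37 pos [579.   93.   54.2] psi 0.1408 tilt [0.0007 0.0001] J [ 0.44  0.48 -0.29  0.   -0.79 -1.87] F [ 0.2  0.6 -4.3] w 12.2 g 59.3
```

View pics/w7c.png

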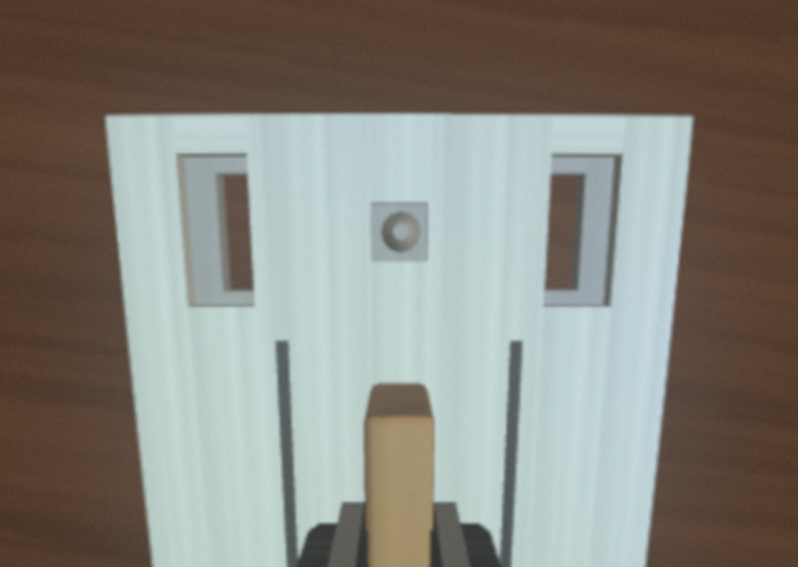

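The pin shows dead centre in the plate's hole at (400,231) in the crop. Lowering now.

>>> play_rows(series=[[0,0,-3,0,0,0],[0,0,-3,0,0,0],[0,0,-3,0,0,0],[0,0,-3,0,0,0],[0,0,-2,0,0,0],[0,0,-1,0,0,0],[0,0,0,0,0,0],[0,0,0,0,0,0]])

```text
clock: 12.08
position: [578.7, 92.9, 39.0]
ee_rot: [-0.07, 0.998, -0.0, 0.0]
contact_force: [-0.3, 0.7, -4.1]
gripper_width: 12.6
grasp_force: 59.3
```

>>> play_rows(series=[[0,0,-1,0,0,0],[0,0,-1,0,0,0],[0,0,-0.7,0,0,0],[0,0,0,0,0,0],[0,0,0,0,0,0]])

```text
clock: 12.5
position: [578.7, 92.9, 36.4]
ee_rot: [-0.07, 0.998, 0.0, 0.0]
contact_force: [0.3, 0.2, -3.8]
gripper_width: 13.0
grasp_force: 59.4
```

```bash
python3 -c "
from h import *
st();snap('wrist','w8');crop('w8',130,0,510,270,2.1,'w8c')"
```

```text
12.5 pos [578.7  92.9  36.4] psi 0.1407 tilt [0.0001 0.    ] J [ 0.44  0.51 -0.31  0.   -0.76 -1.87] F [ 0.3  0.2 -3.8] w 13.0 g 59.4
```

View pics/w8c.png

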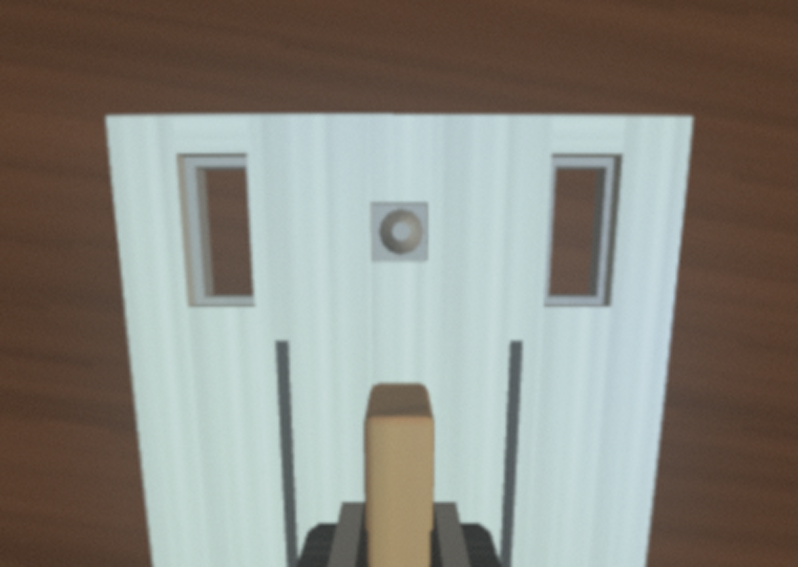

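>>> play_rows(series=[[0,0,-0.7,0,0,0],[0,0,-0.7,0,0,0],[0,0,0,0,0,0],[0,0,0,0,0,0]])

```text
clock: 12.88
position: [578.7, 92.9, 36.4]
ee_rot: [-0.07, 0.998, -0.0, 0.0]
contact_force: [-4.0, 0.4, 5.9]
gripper_width: 12.7
grasp_force: 60.6
```

>>> play_rows(series=[[0,0,-0.5,0,0,0],[0,0,-0.5,0,0,0],[0,0,0,0,0,0],[0,0,0,0,0,0]])

```text
clock: 13.22
position: [578.7, 92.9, 36.3]
ee_rot: [-0.071, 0.998, -0.0, 0.0]
contact_force: [-5.7, 0.3, 10.8]
gripper_width: 12.5
grasp_force: 61.3
```

Deck contact is at reading 36, as expected. Releasing, then on to the rack.

>>> play_rows(series=[[0,0,1,0,0,0],[0,0,0,0,0,0],[0,0,0,0,0,0],[0,0,0,0,0,0],[0,0,0,0,0,0],[0,0,0,0,0,0],[0,0,0,0,0,0],[0,0,20,0,0,0],[0,0,30,0,0,0],[0,0,40,0,0,0],[0,0,0,0,0,0],[0,0,0,0,0,0]], gripper=1)

```text
clock: 14.22
position: [580.4, 93.6, 127.8]
ee_rot: [-0.07, 0.998, 0.001, 0.003]
contact_force: [-0.4, -0.2, -0.0]
gripper_width: 85.4
grasp_force: 0.0
```

>>> play_rows(series=[[-8.8,-25.2,8,0,0,0.88],[-8.8,-25.2,8,0,0,0.88],[-8.8,-25.2,8,0,0,0.88],[-8.8,-25.2,8,0,0,0.88],[-8.8,-25.2,8,0,0,0.88],[-8.8,-25.2,8,0,0,0.88],[-8.8,-25.2,8,0,0,0.88],[-8.8,-25.2,8,0,0,0.88],[-8.8,-25.2,8,0,0,0.88],[-8.8,-25.2,8,0,0,0.88],[-8.8,-25.2,8,0,0,0.88],[-8.8,-25.2,8,0,0,0.88],[-8.8,-25.2,0,0,0,0.88],[0,0,0,0,0,0],[0,0,0,0,0,0],[0,0,0,0,0,0]])

```text
clock: 15.55
position: [463.7, -234.4, 219.8]
ee_rot: [-0.62, 0.785, 0.001, -0.001]
contact_force: [0.2, -0.4, -0.1]
gripper_width: 85.4
grasp_force: 0.0
```

```bash
python3 -c "
from h import *
st();snap('wrist','w9');snap('top','t2');a=cv2.imread('pics/w9.png')[60:260,200:440];b=cv2.imread('pics/t2.png')[130:230,240:360]
cv2.imwrite('pics/w9c.png',cv2.resize(np.vstack([a,cv2.resize(b,(240,200))]),None,fx=1.5,fy=1.5,interpolation=cv2.INTER_CUBIC))
crop('w9',200,60,440,260,3,'w9d')
b=cv2.resize(b,None,fx=1,fy=1); cv2.imwrite('pics/t2c.png',cv2.resize(b,None,fx=4,fy=4,interpolation=cv2.INTER_CUBIC))"
```

```text
15.55 pos [ 463.7 -234.4  219.8] psi 1.3373 tilt [-0.0019  0.0008] J [-0.16  0.21 -0.24 -0.   -1.12 -0.08] F [ 0.2 -0.4 -0.1] w 85.4 g 0.0
```

View pics/w9d.png

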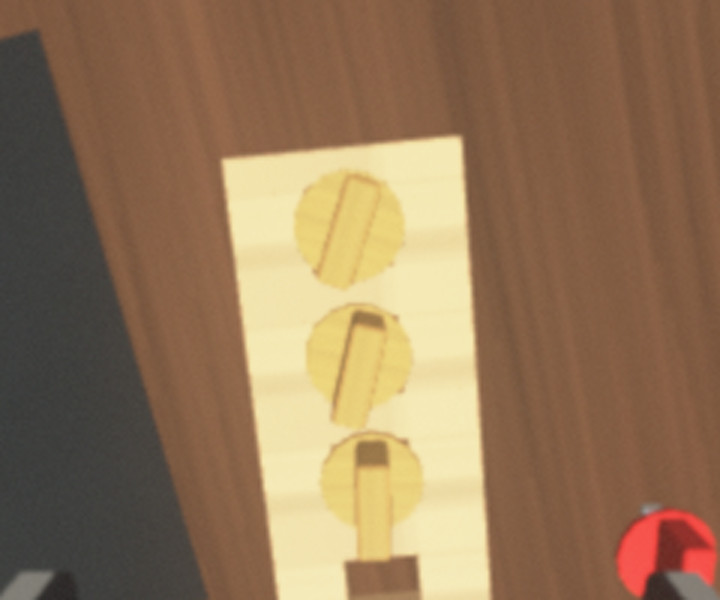

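```bash
cat > m3.py <<'E'
from h import *
o=lambda p:(np.array(p,float)+.5)/3-.5+[200,60]
n='w9'
for k,d,a,b in [('A',(349.5,229),(366,183),(332,280)),('B',(359.5,357),(367,327),(349,424)),('C',(372,480),(373,466),(373,560))]:
    D=p2w(n,o([d]),35)[0]; W=p2w(n,o([a,b]),69); v=W[0]-W[1]
    print(k,'disc',D[:2].round(1),'wing mid',W.mean(0)[:2].round(1),'len',np.linalg.norm(v).round(1),'yaw from +y',np.arctan2(v[0],-v[1]).round(3), 'psi',(np.pi/2+np.arctan2(v[0],-v[1])).round(3))
K,D,e,R=cal(n);print(e)
E
python3 m3.py
```

```text
A disc [ 456.4 -281.9] wing mid [ 456.1 -282.8] len 32.5 yaw from +y -0.579 psi 0.991
B disc [ 463.7 -236. ] wing mid [ 464.2 -236.2] len 33.6 yaw from +y -0.414 psi 1.156
C disc [ 470.1 -188.4] wing mid [ 470.5 -187.5] len 34.8 yaw from +y -0.23 psi 1.34
[ 448.97072624 -300.22742889  375.11813696]
```

View pics/t2c.png

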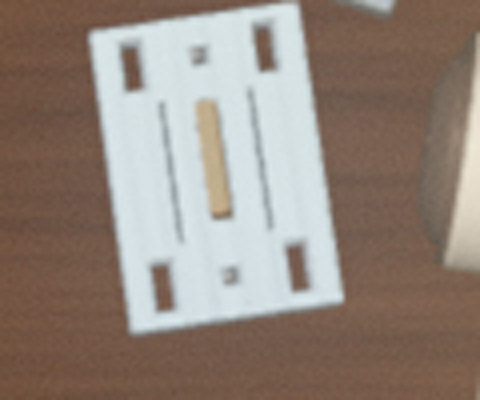

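Three studs stand at A(456,-282), B(464,-236) and C(470,-188), and the plate sits properly on the pins. Picking C.

>>> play_rows(series=[[3,23,-10,0,0,0],[3,23.5,-34,0,0,0],[0,0,-40,0,0,0],[0,0,-40,0,0,0],[0,0,-30,0,0,0],[0,0,-20,0,0,0],[0,0,-12,0,0,0],[0,0,-7,0,0,0],[0,0,0,0,0,0],[0,0,0,0,0,0]])

```text
clock: 16.48
position: [470.8, -187.8, 28.1]
ee_rot: [-0.621, 0.784, -0.0, 0.0]
contact_force: [0.1, -0.3, 0.0]
gripper_width: 85.1
grasp_force: 0.0
```

>>> play_rows(series=[[0,0,0,0,0,0],[0,0,0,0,0,0],[0,0,0,0,0,0],[0,0,0,0,0,0],[0,0,0,0,0,0],[0,0,0,0,0,0],[0,0,0,0,0,0],[0,0,0,0,0,0],[0,0,0,0,0,0]], gripper=0)

```text
clock: 17.23
position: [470.5, -188.3, 28.3]
ee_rot: [-0.621, 0.784, -0.0, 0.0]
contact_force: [-1.3, 1.0, 4.2]
gripper_width: 11.3
grasp_force: 60.1
```

>>> play_rows(series=[[0,0,4,0,0,0],[0,0,10,0,0,0],[0,0,20,0,0,0],[0,0,25,0,0,0],[0,0,23,0,0,0],[0,0,0,0,0,0]])

```text
clock: 17.73
position: [473.4, -188.8, 115.0]
ee_rot: [-0.621, 0.784, -0.004, 0.003]
contact_force: [0.9, -0.4, -0.8]
gripper_width: 11.2
grasp_force: 59.6
```

>>> play_rows(series=[[14,19,0,0,0,-0.88],[14,19,0,0,0,-0.88],[14,19,0,0,0,-0.88],[14,19,0,0,0,-0.88],[14,19,0,0,0,-0.88],[14,19,0,0,0,-0.88],[14,19,0,0,0,-0.88],[14,19,0,0,0,-0.88],[14,19,0,0,0,-0.88],[14,19,0,0,0,-0.88],[14,19,0,0,0,-0.88],[14,19,0,0,0,-0.88],[15.6,21.2,0,0,0,-0.88],[0,0,0,0,0,0],[0,0,0,0,0,0]])

```text
clock: 18.98
position: [653.6, 62.1, 108.8]
ee_rot: [-0.071, 0.997, -0.0, -0.001]
contact_force: [-0.4, -0.1, -0.9]
gripper_width: 11.2
grasp_force: 59.5
```

>>> play_rows(series=[[0,0,-15,0,0,0],[0,0,-15,0,0,0],[0,0,-10,0,0,0],[0,0,-6,0,0,0],[0,0,0,0,0,0],[0,0,0,0,0,0],[0,0,0,0,0,0]])

```text
clock: 19.57
position: [654.4, 60.9, 64.8]
ee_rot: [-0.07, 0.998, 0.0, 0.001]
contact_force: [-0.2, 0.9, -1.1]
gripper_width: 10.8
grasp_force: 59.5
```

```bash
python3 -c "
from h import *
st();snap('wrist','w10');crop('w10',200,30,440,280,2.4,'w10c')"
```

```text
19.57 pos [654.4  60.9  64.8] psi 0.1407 tilt [0.0015 0.0002] J [ 0.34  0.57 -0.09  0.   -0.9  -1.77] F [-0.2  0.9 -1.1] w 10.8 g 59.5
```

View pics/w10c.png

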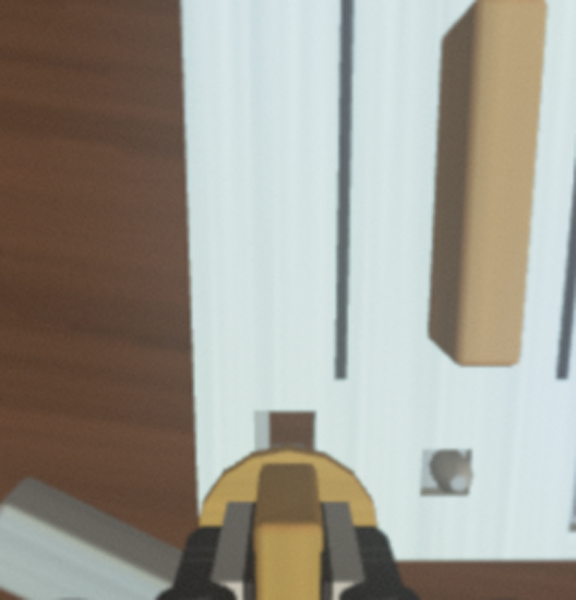

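```bash
python3 -c "
from h import *
c=np.array([653.84,61.0]);u=np.array([.9903,.139]);v=np.array([-.139,.9903])
t=np.linspace(0,2*np.pi,73)
for z in (71,66):
  P=w2p('w10',[[*(c+20*np.cos(a)*u+20*np.sin(a)*v),z] for a in t]);print(z,'pred top row',P[:,1].min().round(1),'cols',P[:,0].min().round(1),P[:,0].max().round(1))
print('seen top 216.9 cols',199.7+200/2.4,199.7+376/2.4)
print('slot far edge pred',w2p('w10',[[*(c-17*u+8*v),36],[*(c-17*u-8*v),36],[*(c-15*u+6*v),30],[*(c-15*u-6*v),30]]).round(1).tolist())
print('seen',(np.array([[316,411],[254,411]])/2.4+[199.7,29.7]).round(1))
print(cal('w10')[2])"
```

```text
71 pred top row 212.5 cols 282.6 359.9
66 pred top row 209.7 cols 283.6 358.7
seen top 216.9 cols 283.0333333333333 356.3666666666667
slot far edge pred [[334.1, 200.2], [307.9, 200.2], [330.5, 200.8], [311.5, 200.8]]
seen [[331.4 201. ]
 [305.5 201. ]]
[588.23311793  50.96310209 219.97136101]
```

Disc and slot nearly line up, but the stud sits about 1.5 mm too far along jig x. Correcting that and going down gently.

>>> play_rows(series=[[-1.4,-0.9,0,0,0,0],[0,0,-4,0,0,0],[0,0,-4,0,0,0],[0,0,-4,0,0,0],[0,0,-3,0,0,0],[0,0,-3,0,0,0],[0,0,0,0,0,0],[0,0,0,0,0,0]])

```text
clock: 20.28
position: [652.3, 60.0, 45.6]
ee_rot: [-0.07, 0.998, -0.0, -0.0]
contact_force: [-0.1, 0.4, -0.3]
gripper_width: 11.0
grasp_force: 59.5
```

>>> play_rows(series=[[0,0,-3,0,0,0],[0,0,-3,0,0,0],[0,0,-2,0,0,0],[0,0,-2,0,0,0],[0,0,0,0,0,0],[0,0,0,0,0,0]])

```text
clock: 20.78
position: [652.4, 60.0, 35.7]
ee_rot: [-0.07, 0.998, -0.0, -0.0]
contact_force: [0.3, -0.3, -1.0]
gripper_width: 11.1
grasp_force: 59.5
```

>>> play_rows(series=[[0,0,-1,0,0,0],[0,0,-0.7,0,0,0],[0,0,-0.5,0,0,0],[0,0,0,0,0,0],[0,0,0,0,0,0]])

```text
clock: 21.2
position: [652.6, 60.2, 34.4]
ee_rot: [-0.07, 0.998, 0.0, 0.0]
contact_force: [-1.3, 0.4, 3.2]
gripper_width: 11.0
grasp_force: 60.1
```

>>> play_rows(series=[[0,0,0,0,0,0.5],[0,0,0,0,0,1],[0,0,0,0,0,1],[0,0,0,0,0,1],[0,0,0,0,0,1],[0,0,0,0,0,1],[0,0,0,0,0,1],[0,0,0,0,0,1],[0,0,0,0,0,1],[0,0,0,0,0,1],[0,0,0,0,0,1],[0,0,0,0,0,1],[0,0,0,0,0,1],[0,0,0,0,0,1],[0,0,0,0,0,1],[0,0,0,0,0,0.5],[0,0,0,0,0,0],[0,0,0,0,0,0]])

```text
clock: 22.7
position: [653.3, 60.4, 34.4]
ee_rot: [0.755, -0.656, 0.001, -0.001]
contact_force: [0.5, 0.7, 3.8]
gripper_width: 10.9
grasp_force: 60.0
```

```bash
python3 -c "
from h import *
print(st()['wrist_torque'])"
```

```text
22.7 pos [653.3  60.4  34.4] psi 1.7104 tilt [0.0022 0.0005] J [ 0.34  0.6  -0.12  0.   -0.84 -0.2 ] F [0.5 0.7 3.8] w 10.9 g 60.0
[ 0.24168858 -0.0094014   0.0246165 ]
```

>>> play_rows(series=[[0,0,0,0,0,0],[0,0,0,0,0,0],[0,0,0,0,0,0],[0,0,0,0,0,0],[0,0,0,0,0,0],[0,0,10,0,0,0],[0,0,30,0,0,0],[0,0,40,0,0,0],[0,0,40,0,0,0],[0,0,37.2,0,0,0],[0,0,0,0,0,0]], gripper=0.6)

```text
clock: 23.62
position: [657.3, 60.5, 202.2]
ee_rot: [0.755, -0.655, 0.006, -0.007]
contact_force: [1.8, -0.4, 1.9]
gripper_width: 51.1
grasp_force: 0.0
```

>>> play_rows(series=[[-15.6,-24.5,3,0,0,-0.3],[-15.6,-24.5,3,0,0,-0.3],[-15.6,-24.5,3,0,0,-0.3],[-15.6,-24.5,3,0,0,-0.3],[-15.6,-24.5,3,0,0,-0.3],[-15.6,-24.5,3,0,0,-0.3],[-15.6,-24.5,3,0,0,-0.3],[-15.6,-24.5,3,0,0,-0.3],[-15.6,-24.5,3,0,0,-0.3],[-15.6,-24.5,3,0,0,-0.3],[-15.6,-24.5,0,0,0,-0.3],[-16.6,-25.3,0,0,0,-0.26],[0,0,0,0,0,0],[0,0,0,0,0,0],[0,0,0,0,0,0]], gripper=1)

```text
clock: 24.87
position: [464.3, -234.8, 221.4]
ee_rot: [-0.62, 0.784, -0.0, 0.0]
contact_force: [0.2, 0.7, -1.1]
gripper_width: 85.4
grasp_force: 0.0
```

```bash
cat > cmp.py <<'E'
from h import *; import sys
n=sys.argv[1]; st(); snap('wrist',n)
A=cv2.imread('pics/w9.png'); B=cv2.imread('pics/%s.png'%n)
# template match of stud patches A,B and rack edge (crop coords /3 + offset)
for k,(cx,cy),h in [('A',(316,136),25),('B',(320,178),22),('rackTop',(314,108),22)]:
    t=A[cy-h:cy+h,cx-h-12:cx+h+12]; S=B[max(0,cy-h-40):cy+h+40,cx-h-72:cx+h+72]
    r=cv2.matchTemplate(S,t,cv2.TM_CCOEFF_NORMED); _,m,_,l=cv2.minMaxLoc(r); print(k,round(m,3),l[0]-60,l[1]-(cy-h-max(0,cy-h-40)))
print(cal(n)[2],cal('w9')[2])
snap('top','t_'+n)
E
python3 cmp.py w11
```

```text
24.87 pos [ 464.3 -234.8  221.4] psi 1.3383 tilt [ 0.001  -0.0001] J [-0.16  0.2  -0.24 -0.   -1.13 -0.08] F [ 0.2  0.7 -1.1] w 85.4 g 0.0
A 0.992 1 0
B 0.998 1 0
rackTop 0.998 1 0
[ 449.15857969 -300.40841212  376.64228478] [ 448.97072624 -300.22742889  375.11813696]
```

>>> play_rows(series=[[-0.3,-1.4,-10,0,0,-0.87],[0,0,-34,0,0,-0.87],[0,0,-40,0,0,0],[0,0,-40,0,0,0],[0,0,-30,0,0,0],[0,0,-20,0,0,0],[0,0,-12,0,0,0],[0,0,-7,0,0,0],[0,0,0,0,0,0],[0,0,0,0,0,0]])

```text
clock: 25.8
position: [464.7, -235.8, 28.2]
ee_rot: [-0.547, 0.837, -0.0, 0.0]
contact_force: [0.5, -0.8, 0.7]
gripper_width: 85.2
grasp_force: 0.0
```

>>> play_rows(series=[[0,0,0,0,0,0],[0,0,0,0,0,0],[0,0,0,0,0,0],[0,0,0,0,0,0],[0,0,0,0,0,0],[0,0,0,0,0,0],[0,0,0,0,0,0],[0,0,0,0,0,0],[0,0,0,0,0,0]], gripper=0)

```text
clock: 26.55
position: [464.2, -236.2, 28.3]
ee_rot: [-0.547, 0.837, -0.0, 0.0]
contact_force: [-0.7, 0.3, 4.6]
gripper_width: 10.9
grasp_force: 59.4
```

>>> play_rows(series=[[0,0,4,0,0,0],[0,0,10,0,0,0],[0,0,20,0,0,0],[0,0,25,0,0,0],[0,0,23,0,0,0],[0,0,0,0,0,0]])

```text
clock: 27.05
position: [467.1, -237.0, 115.1]
ee_rot: [-0.547, 0.837, -0.004, 0.003]
contact_force: [0.6, 0.2, -1.0]
gripper_width: 11.0
grasp_force: 58.9
```

>>> play_rows(series=[[4.3,23,0,0,0,-0.8],[4.3,23,0,0,0,-0.8],[4.3,23,0,0,0,-0.8],[4.3,23,0,0,0,-0.8],[4.3,23,0,0,0,-0.8],[4.3,23,0,0,0,-0.8],[4.3,23,0,0,0,-0.8],[4.3,23,0,0,0,-0.8],[4.3,23,0,0,0,-0.8],[4.3,23,0,0,0,-0.8],[4.3,23,0,0,0,-0.8],[4,24.6,0,0,0,-0.9],[0,0,0,0,0,0],[0,0,0,0,0,0]])

```text
clock: 28.22
position: [515.0, 42.5, 109.7]
ee_rot: [-0.072, 0.997, 0.0, -0.0]
contact_force: [0.6, -0.3, -1.2]
gripper_width: 11.0
grasp_force: 58.8
```

>>> play_rows(series=[[0,0,-15,0,0,0],[0,0,-15,0,0,0],[0,0,-10,0,0,0],[0,0,-6,0,0,0],[0,0,0,0,0,0],[0,0,0,0,0,0],[0,0,0,0,0,0]])

```text
clock: 28.8
position: [515.8, 41.4, 64.6]
ee_rot: [-0.07, 0.998, 0.0, 0.001]
contact_force: [0.4, -0.2, -0.2]
gripper_width: 10.8
grasp_force: 58.8
```

```bash
cat > hand.py <<'E'
from h import *; import sys
n=sys.argv[1]; st(); snap('wrist',n)
def yel(n):
    hsv=cv2.cvtColor(cv2.imread(f'pics/{n}.png'),cv2.COLOR_BGR2HSV)[195:245,270:370]
    m=((hsv[...,0]>14)&(hsv[...,0]<34)&(hsv[...,1]>90)).astype(np.uint8)
    k,l,s,c=cv2.connectedComponentsWithStats(m); i=1+s[1:,4].argmax(); m=(l==i)
    rows=np.where(m.sum(1)>8)[0]; out=[]
    for r in (4,8,12,16): cc=np.where(m[rows[0]+r])[0]; out.append((round((cc[0]+cc[-1])/2+270,1),int(cc[-1]-cc[0])))
    return rows[0]+195,out
for q in ('w10',n): print(q,yel(q))
P=cv2.imread(f'pics/{n}.png')[185:216,285:355]; T=cv2.imread('pics/w10.png')[192:214,300:340]
_,m,_,l=cv2.minMaxLoc(cv2.matchTemplate(P,T,cv2.TM_CCOEFF_NORMED)); print('slot edge shift vs w10',m,l[0]+285-300,l[1]+185-192)
E
python3 hand.py w12
```

```text
28.8 pos [515.8  41.4  64.6] psi 0.1406 tilt [0.0013 0.0003] J [ 0.39  0.37 -0.45  0.   -0.74 -1.82] F [ 0.4 -0.2 -0.2] w 10.8 g 58.8
w10 (np.int64(217), [(np.float64(319.5), 35), (np.float64(319.5), 47), (np.float64(319.5), 55), (np.float64(319.5), 61)])
w12 (np.int64(215), [(np.float64(319.5), 33), (np.float64(319.5), 45), (np.float64(319.5), 55), (np.float64(319.0), 60)])
slot edge shift vs w10 0.995144784450531 0 0
```

>>> play_rows(series=[[-0.4,-0.8,0,0,0,0],[0,0,-4,0,0,0],[0,0,-4,0,0,0],[0,0,-4,0,0,0],[0,0,-3,0,0,0],[0,0,-3,0,0,0],[0,0,0,0,0,0],[0,0,0,0,0,0]])

```text
clock: 29.52
position: [514.7, 40.6, 45.6]
ee_rot: [-0.07, 0.998, -0.0, -0.0]
contact_force: [-0.8, 0.7, -1.3]
gripper_width: 10.9
grasp_force: 58.8
```

>>> play_rows(series=[[0,0,-3,0,0,0],[0,0,-3,0,0,0],[0,0,-2,0,0,0],[0,0,-2,0,0,0],[0,0,0,0,0,0],[0,0,0,0,0,0]])

```text
clock: 30.02
position: [514.7, 40.7, 35.7]
ee_rot: [-0.07, 0.998, -0.0, -0.0]
contact_force: [-0.1, 0.2, -1.0]
gripper_width: 11.1
grasp_force: 58.8
```

>>> play_rows(series=[[0,0,-1,0,0,0],[0,0,-0.7,0,0,0],[0,0,-0.5,0,0,0],[0,0,0,0,0,0],[0,0,0,0,0,0]])

```text
clock: 30.43
position: [515.0, 40.8, 34.4]
ee_rot: [-0.07, 0.998, 0.0, 0.0]
contact_force: [-2.1, 0.6, 6.2]
gripper_width: 11.0
grasp_force: 59.7
```

>>> play_rows(series=[[0,0,0,0,0,0.5],[0,0,0,0,0,1],[0,0,0,0,0,1],[0,0,0,0,0,1],[0,0,0,0,0,1],[0,0,0,0,0,1],[0,0,0,0,0,1],[0,0,0,0,0,1],[0,0,0,0,0,1],[0,0,0,0,0,1],[0,0,0,0,0,1],[0,0,0,0,0,1],[0,0,0,0,0,1],[0,0,0,0,0,1],[0,0,0,0,0,1],[0,0,0,0,0,0.5],[0,0,0,0,0,0],[0,0,0,0,0,0]])

```text
clock: 31.93
position: [515.9, 41.0, 34.3]
ee_rot: [0.755, -0.656, 0.001, -0.001]
contact_force: [0.6, 0.9, 4.0]
gripper_width: 10.5
grasp_force: 59.6
```

>>> play_rows(series=[[0,0,0,0,0,0],[0,0,0,0,0,0],[0,0,0,0,0,0],[0,0,0,0,0,0],[0,0,0,0,0,0],[0,0,10,0,0,0],[0,0,30,0,0,0],[0,0,40,0,0,0],[0,0,40,0,0,0],[0,0,37.2,0,0,0],[0,0,0,0,0,0]], gripper=0.6)

```text
clock: 32.85
position: [519.6, 41.6, 200.3]
ee_rot: [0.756, -0.655, 0.005, -0.007]
contact_force: [0.7, 0.2, -0.0]
gripper_width: 51.5
grasp_force: 0.0
```

>>> play_rows(series=[[-4.6,-25,3,0,0,-0.32],[-4.6,-25,3,0,0,-0.32],[-4.6,-25,3,0,0,-0.32],[-4.6,-25,3,0,0,-0.32],[-4.6,-25,3,0,0,-0.32],[-4.6,-25,3,0,0,-0.32],[-4.6,-25,3,0,0,-0.32],[-4.6,-25,3,0,0,-0.32],[-4.6,-25,3,0,0,-0.32],[-4.6,-25,3,0,0,-0.32],[-4.6,-25.4,0,0,0,-0.36],[0,0,0,0,0,0],[0,0,0,0,0,0],[0,0,0,0,0,0]], gripper=1)

```text
clock: 34.02
position: [464.0, -234.6, 221.0]
ee_rot: [-0.62, 0.784, 0.0, 0.0]
contact_force: [0.2, -0.1, 0.4]
gripper_width: 85.5
grasp_force: 0.0
```

```bash
python3 cmp.py w13
```

```text
34.02 pos [ 464.  -234.6  221. ] psi 1.3384 tilt [0.0001 0.0002] J [-0.16  0.2  -0.24 -0.   -1.13 -0.08] F [ 0.2 -0.1  0.4] w 85.5 g 0.0
A 0.991 1 0
B 0.765 -4 -40
rackTop 0.999 1 0
[ 448.97142227 -300.26660179  376.29735479] [ 448.97072624 -300.22742889  375.11813696]
```

>>> play_rows(series=[[-4,-24,-10,0,0,-0.83],[-3.9,-23.6,-34,0,0,-0.83],[0,0,-40,0,0,-0.83],[0,0,-40,0,0,-0.82],[0,0,-30,0,0,0],[0,0,-20,0,0,0],[0,0,-12,0,0,0],[0,0,-7,0,0,0],[0,0,0,0,0,0],[0,0,0,0,0,0]])

```text
clock: 34.95
position: [457.0, -282.0, 28.3]
ee_rot: [-0.477, 0.879, -0.0, 0.0]
contact_force: [0.6, 0.1, 0.5]
gripper_width: 84.9
grasp_force: 0.0
```

>>> play_rows(series=[[0,0,0,0,0,0],[0,0,0,0,0,0],[0,0,0,0,0,0],[0,0,0,0,0,0],[0,0,0,0,0,0],[0,0,0,0,0,0],[0,0,0,0,0,0],[0,0,0,0,0,0],[0,0,0,0,0,0]], gripper=0)

```text
clock: 35.7
position: [456.6, -282.4, 28.3]
ee_rot: [-0.476, 0.879, -0.0, 0.0]
contact_force: [-0.3, 1.1, 4.0]
gripper_width: 10.9
grasp_force: 59.6
```

>>> play_rows(series=[[0,0,4,0,0,0],[0,0,10,0,0,0],[0,0,20,0,0,0],[0,0,25,0,0,0],[0,0,23,0,0,0],[0,0,0,0,0,0]])

```text
clock: 36.2
position: [459.3, -283.6, 115.2]
ee_rot: [-0.476, 0.879, -0.004, 0.003]
contact_force: [1.5, -0.2, -0.7]
gripper_width: 11.5
grasp_force: 59.2
```

>>> play_rows(series=[[3,27,5,0,0,-0.54],[3,27,5,0,0,-0.54],[3,27,0,0,0,-0.54],[3,27,0,0,0,-0.54],[3,27,0,0,0,-0.54],[3,27,0,0,0,-0.54],[3,27,0,0,0,-0.54],[3,27,0,0,0,-0.54],[3,27,0,0,0,-0.54],[3,27,0,0,0,-0.54],[3,27,0,0,0,-0.54],[3,27,0,0,0,-0.54],[3,27,0,0,0,-0.54],[3,27,0,0,0,-0.54],[5.2,29,0,0,0,-0.57],[0,0,0,0,0,0],[0,0,0,0,0,0]])

```text
clock: 37.62
position: [503.3, 125.8, 119.6]
ee_rot: [-0.072, 0.997, -0.0, -0.0]
contact_force: [-0.8, -1.3, -1.0]
gripper_width: 10.8
grasp_force: 59.1
```

>>> play_rows(series=[[0,0,-20,0,0,0],[0,0,-20,0,0,0],[0,0,-10,0,0,0],[0,0,-6,0,0,0],[0,0,0,0,0,0],[0,0,0,0,0,0],[0,0,0,0,0,0]])

```text
clock: 38.2
position: [504.3, 124.8, 64.8]
ee_rot: [-0.07, 0.998, 0.0, 0.001]
contact_force: [0.4, 0.5, -1.0]
gripper_width: 10.7
grasp_force: 59.1
```

```bash
python3 hand.py w14
```

```text
38.2 pos [504.3 124.8  64.8] psi 0.1406 tilt [0.0017 0.0007] J [ 0.56  0.38 -0.45  0.   -0.74 -1.99] F [ 0.4  0.5 -1. ] w 10.7 g 59.1
w10 (np.int64(217), [(np.float64(319.5), 35), (np.float64(319.5), 47), (np.float64(319.5), 55), (np.float64(319.5), 61)])
w14 (np.int64(213), [(np.float64(319.5), 33), (np.float64(319.5), 45), (np.float64(319.5), 55), (np.float64(319.5), 59)])
slot edge shift vs w10 0.9901407957077026 -1 -1
```

>>> play_rows(series=[[0.2,-0.9,0,0,0,0],[0,0,-4,0,0,0],[0,0,-4,0,0,0],[0,0,-4,0,0,0],[0,0,-3,0,0,0],[0,0,-3,0,0,0],[0,0,0,0,0,0],[0,0,0,0,0,0]])

```text
clock: 38.92
position: [503.6, 123.7, 45.6]
ee_rot: [-0.07, 0.998, -0.0, -0.0]
contact_force: [-0.0, -1.1, -0.5]
gripper_width: 10.7
grasp_force: 59.1
```

>>> play_rows(series=[[0,0,-3,0,0,0],[0,0,-3,0,0,0],[0,0,-2,0,0,0],[0,0,-2,0,0,0],[0,0,0,0,0,0],[0,0,0,0,0,0]])

```text
clock: 39.42
position: [503.7, 123.7, 35.8]
ee_rot: [-0.07, 0.998, -0.0, -0.0]
contact_force: [-0.0, -0.9, -1.4]
gripper_width: 11.3
grasp_force: 59.1
```

>>> play_rows(series=[[0,0,-1,0,0,0],[0,0,-0.7,0,0,0],[0,0,-0.5,0,0,0],[0,0,0,0,0,0],[0,0,0,0,0,0]])

```text
clock: 39.83
position: [503.9, 123.9, 34.3]
ee_rot: [-0.07, 0.998, 0.0, 0.0]
contact_force: [-2.1, -0.2, 5.6]
gripper_width: 11.0
grasp_force: 60.0
```

>>> play_rows(series=[[0,0,0,0,0,0.5],[0,0,0,0,0,1],[0,0,0,0,0,1],[0,0,0,0,0,1],[0,0,0,0,0,1],[0,0,0,0,0,1],[0,0,0,0,0,1],[0,0,0,0,0,1],[0,0,0,0,0,1],[0,0,0,0,0,1],[0,0,0,0,0,1],[0,0,0,0,0,1],[0,0,0,0,0,1],[0,0,0,0,0,1],[0,0,0,0,0,1],[0,0,0,0,0,0.5],[0,0,0,0,0,0],[0,0,0,0,0,0]])

```text
clock: 41.33
position: [504.6, 124.2, 34.3]
ee_rot: [0.755, -0.656, 0.0, -0.001]
contact_force: [-1.0, 0.3, 4.3]
gripper_width: 11.3
grasp_force: 59.9
```

>>> play_rows(series=[[0,0,0,0,0,0],[0,0,0,0,0,0],[0,0,0,0,0,0],[0,0,0,0,0,0],[0,0,0,0,0,0],[0,0,10,0,0,0],[0,0,30,0,0,0],[0,0,40,0,0,0],[0,0,40,0,0,0],[0,0,37.2,0,0,0],[0,0,0,0,0,0]], gripper=0.6)

```text
clock: 42.25
position: [508.3, 125.4, 200.3]
ee_rot: [0.756, -0.655, 0.004, -0.008]
contact_force: [0.5, 0.9, 0.4]
gripper_width: 51.3
grasp_force: 0.0
```

>>> play_rows(series=[[-2.8,-25.6,3,0,0,-0.25],[-2.8,-25.6,3,0,0,-0.25],[-2.8,-25.6,3,0,0,-0.25],[-2.8,-25.6,3,0,0,-0.25],[-2.8,-25.6,3,0,0,-0.25],[-2.8,-25.6,3,0,0,-0.25],[-2.8,-25.6,3,0,0,-0.25],[-2.8,-25.6,3,0,0,-0.25],[-2.8,-25.6,3,0,0,-0.25],[-2.8,-25.6,3,0,0,-0.25],[-2.8,-25.6,0,0,0,-0.25],[-2.8,-25.6,0,0,0,-0.25],[-2.8,-25.6,0,0,0,-0.25],[-3.1,-25.7,0,0,0,-0.31],[0,0,0,0,0,0],[0,0,0,0,0,0],[0,0,0,0,0,0]])

```text
clock: 43.67
position: [464.0, -234.5, 221.1]
ee_rot: [-0.62, 0.784, 0.0, 0.0]
contact_force: [-0.1, 0.1, -0.1]
gripper_width: 51.4
grasp_force: 0.0
```

```bash
python3 cmp.py w15; python3 - <<'E'
from h import *
# final picture: top view of plate with studs | top view of rack | wrist view of rack
a=cv2.imread('pics/t_w15.png'); w=cv2.imread('pics/w15.png')
p=a[135:225,250:350]; 
L=cv2.resize(p,(400,360),interpolation=cv2.INTER_CUBIC); Rr=cv2.resize(w[60:285,190:440],(400,360),interpolation=cv2.INTER_CUBIC)
cv2.imwrite('pics/fin.png',np.hstack([L,Rr]))
E
```

```text
43.67 pos [ 464.  -234.5  221.1] psi 1.3384 tilt [0.0001 0.0002] J [-0.16  0.2  -0.24 -0.   -1.13 -0.08] F [-0.1  0.1 -0.1] w 51.4 g 0.0
A 0.667 0 -1
B 0.672 -3 -40
rackTop 0.925 1 0
[ 448.96379628 -300.26394632  376.32499416] [ 448.97072624 -300.22742889  375.11813696]
```

View pics/fin.png

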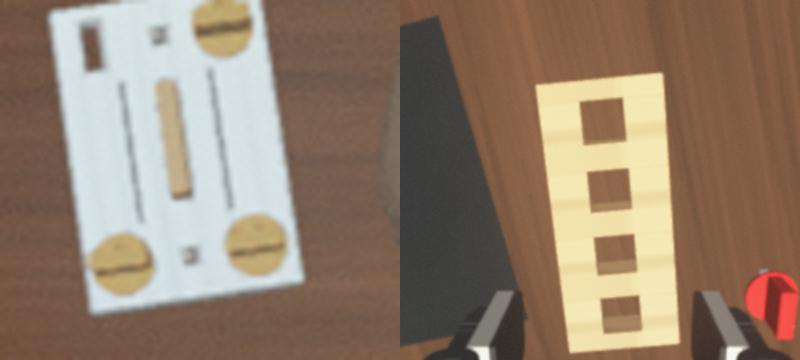

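The left panel shows all three studs locked across their slots. The right panel shows the rack empty and unmoved. I'll measure the rack and grip its middle web to slide it.

```bash
python3 - <<'E'
from h import *
o=lambda p:(np.array(p,float)-[400,0]+.5)/1.6-.5+[190,60]
m=[[0,-72],[0,-24],[0,24],[0,72],[42.5,-100],[-42.5,-100],[-42.5,100],[42.5,100]]
p=o([(603,121),(610,190),(616,255),(621,314),(536,84),(662,72),(679,344),(569,352)])
print(fit(m,p2w('w15',p,30)))
E
```

```text
(array([ 466.54112629, -211.00370762]), np.float64(-0.14182457331236184), array([0.11484175, 0.35312097, 0.55796545, 0.49687519, 0.26774606,
       0.61088995, 0.72194926, 0.26174421]))
```

>>> play_rows(series=[[0.3,1.7,-6,0,0,-0.942],[0.2,1.6,-6,0,0,-0.942],[0.2,1.6,-6,0,0,-0.942],[0.2,1.6,-6,0,0,-0.942],[0.2,1.6,-6,0,0,-0.942],[0.2,1.6,-6,0,0,-0.942],[0.2,1.6,-6,0,0,-0.942],[0.2,1.6,-6,0,0,-0.942],[0.2,1.6,-6,0,0,-0.942],[0.2,1.6,-6,0,0,-0.942],[0.2,1.6,-10,0,0,-0.942],[0,1.5,-10,0,0,-0.942],[0,1.5,-20,0,0,-0.942],[0,1.5,-20,0,0,-0.942],[0,1.5,-20,0,0,-0.942],[0,0,-20,0,0,0],[0,0,-10,0,0,0],[0,0,-10,0,0,0],[0,0,0,0,0,0]], gripper=0.4)

```text
clock: 45.35
position: [465.8, -210.4, 39.5]
ee_rot: [0.07, 0.998, 0.0, -0.002]
contact_force: [-0.8, -0.8, -0.2]
gripper_width: 34.3
grasp_force: 0.0
```

>>> play_rows(series=[[0,0,-6,0,0,0],[0,0,-5,0,0,0],[0,0,-5,0,0,0],[0,0,0,0,0,0]])

```text
clock: 45.68
position: [466.2, -211.0, 24.4]
ee_rot: [0.071, 0.998, 0.0, -0.0]
contact_force: [-0.5, 0.1, -0.1]
gripper_width: 34.0
grasp_force: 0.0
```

```bash
python3 -c "
from h import *
st()"
```

```text
45.68 pos [ 466.2 -211.    24.4] psi -0.1413 tilt [-0.0008  0.0003] J [-0.11  0.43 -0.5  -0.   -0.64 -1.6 ] F [-0.5  0.1 -0.1] w 34.0 g 0.0
```

>>> play_rows(series=[[0,0,-4,0,0,0],[0,0,-3,0,0,0],[0,0,-3,0,0,0],[0,0,-3,0,0,0],[0,0,0,0,0,0]])

```text
clock: 46.1
position: [466.1, -211.0, 11.3]
ee_rot: [0.071, 0.998, 0.0, -0.001]
contact_force: [-0.8, -0.7, -0.1]
gripper_width: 34.1
grasp_force: 0.0
```

>>> play_rows(series=[[0,0,-3,0,0,0],[0,0,-3,0,0,0],[0,0,-3,0,0,0],[0,0,-3,0,0,0],[0,0,0,0,0,0]])

```text
clock: 46.52
position: [466.1, -210.9, -0.8]
ee_rot: [0.071, 0.998, 0.0, -0.001]
contact_force: [0.4, 0.5, -0.8]
gripper_width: 34.1
grasp_force: 0.0
```

>>> play_rows(series=[[0,0,0,0,0,0],[0,0,0,0,0,0],[0,0,0,0,0,0],[0,0,0,0,0,0],[0,0,0,0,0,0],[0,0,0,0,0,0],[0,0,0,0,0,0]], gripper=0)

```text
clock: 47.1
position: [466.6, -210.9, 0.1]
ee_rot: [0.07, 0.998, 0.0, 0.0]
contact_force: [-0.2, 2.4, 1.5]
gripper_width: 16.4
grasp_force: 60.7
```

>>> play_rows(series=[[4,-1,0,0,0,0.04],[8,-2.5,0,0,0,0.08],[10,-3.2,0,0,0,0.08],[10,-3.2,0,0,0,0.08],[10,-3.2,0,0,0,0.08],[10,-3.2,0,0,0,0.08],[10,-3.2,0,0,0,0.08],[10,-3.2,0,0,0,0.08],[10,-3.2,0,0,0,0.08],[10,-3.2,0,0,0,0.08],[10,-3.2,0,0,0,0.08],[10,-3.2,0,0,0,0.08],[10,-3.2,0,0,0,0.08],[10,-3.2,0,0,0,0.08],[10,-3.2,0,0,0,0.08],[8,-2.7,0,0,0,0.09],[0,0,0,0,0,0],[0,0,0,0,0,0],[0,0,0,0,0,0]])

```text
clock: 48.68
position: [615.2, -259.5, 0.1]
ee_rot: [0.005, 1.0, -0.0, -0.001]
contact_force: [-5.3, -1.2, 4.4]
gripper_width: 16.5
grasp_force: 61.1
```

>>> play_rows(series=[[0,0,0,0,0,0],[0,0,0,0,0,0],[0,0,0,0,0,0],[0,0,0,0,0,0]], gripper=0.4)

```text
clock: 49.02
position: [617.0, -258.7, -0.3]
ee_rot: [0.005, 1.0, -0.0, 0.0]
contact_force: [-0.1, -0.2, -0.2]
gripper_width: 34.3
grasp_force: 0.0
```

>>> play_rows(series=[[0,0,4,0,0,0],[0,0,10,0,0,0],[0,0,20,0,0,0],[0,0,30,0,0,0],[0,0,40,0,0,0],[0,0,40,0,0,0],[-30,0,40,0,0,0],[-41,0,30,0,0,0],[-41,0,0,0,0,0],[-41,0,0,0,0,0],[-41,0,0,0,0,0],[0,0,0,0,0,0],[0,0,0,0,0,0]])

```text
clock: 50.1
position: [433.1, -258.9, 203.6]
ee_rot: [0.006, 1.0, -0.0, 0.001]
contact_force: [0.3, -0.4, 0.6]
gripper_width: 34.1
grasp_force: 0.0
```

```bash
python3 - <<'E'
from h import *
st(); im=snap('top','t9'); a=cv2.cvtColor(im,cv2.COLOR_RGB2HSV)
print('mat px',w2p('t9',[[616.7,-258.8,30]]))
# rack: bright wood in window around mat
w=a[125:205,375:490]; m=((w[...,2]>180)&(w[...,1]>25)&(w[...,1]<150)).astype(np.uint8)
k,l,s,c=cv2.connectedComponentsWithStats(m); i=1+s[1:,4].argmax()
ys,xs=np.where(l==i); r=cv2.minAreaRect(np.c_[xs+375,ys+125].astype(np.float32)); b=cv2.boxPoints(r)
W=p2w('t9',b,30); print(b.round(1).tolist(),W[:,:2].round(1).tolist(),W.mean(0), [np.linalg.norm(W[j]-W[j-1]).round(1) for j in range(4)])
d=cv2.absdiff(cv2.imread('pics/t0.png'),cv2.imread('pics/t9.png')).max(2)
for n,(x0,y0,x1,y1) in dict(hammer=(300,45,360,135),tray=(370,68,430,116),bottle=(170,108,210,148)).items(): print(n,(d[y0:y1,x0:x1]>60).sum())
J=cv2.absdiff(cv2.imread('pics/t_w15.png'),cv2.imread('pics/t9.png')).max(2)[130:220,255:330]; print('jig change',(J>60).sum())
E
```

```text
50.1 pos [ 433.1 -258.9  203.6] psi -0.011 tilt [ 0.0025 -0.0007] J [-0.22  0.19 -0.31  0.   -1.07 -1.37] F [ 0.3 -0.4  0.6] w 34.1 g 0.0
mat px [[434.06704684 155.11823417]]
[[370.70001220703125, 203.1999969482422], [379.70001220703125, 154.89999389648438], [452.20001220703125, 168.5], [443.1000061035156, 216.8000030517578]] [[497.2, -98.1], [618.3, -123.1], [582.4, -302.5], [462.2, -275.5]] [ 540.04039051 -199.82570812   30.        ] [np.float64(180.8), np.float64(123.7), np.float64(182.9), np.float64(123.1)]
hammer 15
tray 0
bottle 0
jig change 0
```

>>> play_rows(series=[[-5,32,0,0,0,0],[-5,32,0,0,0,0],[-5,32,0,0,0,0],[-5,32,0,0,0,0],[-5,32,0,0,0,0],[-5,32,0,0,0,0],[-5,32,0,0,0,0],[0,32,0,0,0,0],[0,0,0,0,0,0],[0,0,0,0,0,0],[0,0,0,0,0,0]])

```text
clock: 51.07
position: [400.9, -2.2, 202.1]
ee_rot: [0.004, 1.0, 0.0, 0.0]
contact_force: [0.1, -0.3, -0.7]
gripper_width: 34.0
grasp_force: 0.0
```

```bash
python3 - <<'E'
from h import *
im=snap('top','t10'); snap('scene','s9'); a=cv2.cvtColor(im,cv2.COLOR_RGB2HSV)
t=cv2.cvtColor(cv2.imread('pics/t0.png'),cv2.COLOR_BGR2HSV)
print('ref wood hsv',t[207,384],t[232,440],'mat',t[150,430])
w=a[120:260,365:495]; m=((w[...,2]>170)).astype(np.uint8)
k,l,s,c=cv2.connectedComponentsWithStats(m)
for i in 1+np.argsort(-s[1:,4])[:2]:
    ys,xs=np.where(l==i); r=cv2.minAreaRect(np.c_[xs+365,ys+120].astype(np.float32)); b=cv2.boxPoints(r)
    W=p2w('t10',b,30); v=W[1]-W[0]
    print(s[i],'centre',W.mean(0)[:2].round(1),[np.linalg.norm(W[j]-W[j-1]).round(1) for j in range(4)],'corners',W[:,:2].round(0).tolist())
d=cv2.absdiff(cv2.imread('pics/t0.png'),cv2.imread('pics/t10.png')).max(2)
for n,(x0,y0,x1,y1) in dict(hammer=(300,45,360,135),tray=(370,68,430,116),bottle=(170,108,210,148)).items():
    q=np.argwhere(d[y0:y1,x0:x1]>60); print(n,len(q),q.min(0)+[y0,x0] if len(q) else '',q.max(0)+[y0,x0] if len(q) else '')
J=cv2.absdiff(cv2.imread('pics/t_w15.png'),cv2.imread('pics/t10.png')).max(2)[130:220,255:330]; print('jig change',(J>60).sum())
E
```

```text
ref wood hsv [ 13 116 134] [ 20  67 220] mat [34 27 76]
[  28   19   83   34 2287] centre [ 615.9 -258.5] [np.float64(83.9), np.float64(205.3), np.float64(83.9), np.float64(203.6)] corners [[659.0, -157.0], [657.0, -363.0], [573.0, -359.0], [575.0, -155.0]]
[ 10 131  17   9 125] centre [ 369.9 -125.7] [np.float64(19.4), np.float64(39.0), np.float64(19.4), np.float64(39.0)] corners [[380.0, -106.0], [379.0, -145.0], [360.0, -145.0], [360.0, -106.0]]
hammer 13 [131 300] [134 314]
tray 0  
bottle 0  
jig change 7
```

```bash
python3 -c "
from h import *
print(job_done())"
```

```text
the job is handed in; nothing more can be done
None
```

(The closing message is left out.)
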